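# Stop the test kiln and hold its lid open

### The arm

A 7-joint arm with a two-finger parallel gripper is mounted at the origin on the work surface. World frame = base frame: x ahead of the robot, y to its left, z up, the work surface at z = 0. Lengths are in m, angles in rad, forces in N, time in s.
With the tool pointing down it reaches from about 0.35 to 0.9 m from the base axis. Payload 8.1 kg.
Tool frame: the origin (TCP) lies midway between the tips of the shut fingers; the grasp point (between the pads) lies 19 mm behind it; z points along the fingers, y is the line along which they close (so a half turn about z gives the same grasp; the last joint's range is limited). The gripper opens to 92 mm and grips with 3 to 60 N. Pads are 19 mm wide; open, the fingers measure 130 mm over their backs; the gripper's body (75 mm by 190 mm) begins 47 mm behind the grasp point.
Start: joints at [-1.252, 0.434, 0.025, 1.573, -0.012, 1.134, -0.075], TCP at [0.256, 0.57, 0.227] pointing down, gripper open.
Joint ranges: [-2.62, 2.62], [-0.44, 2.09], [-1.27, 1.32], [0.08, 2.57], [-1.32, 4.46], [0.12, 2], [-2.74, 2.74]. Speed limits (rad/s): [2.22, 2.22, 3.01, 3.01, 3.14, 3.14, 3.14].

### API

Orientations are given as a rotation vector (axis times angle).
In Python, from rig import manip gives the robot as it stands. The module is installed in compiled form; this text tells all that it offers.
- The arm moves only by the shell command python3 -m creep 'ROWS' [FORCE]. ROWS is text: rows parted by semicolons, each of 7 numbers parted by spaces: the opening, from -1 (shut) to 1 (fully open), then the shift along the tool's x, y, z in m, then the turn, a rotation vector about the tool's x, y, z in degrees. In form: gripper tx ty tz ax ay az; .... A call has exactly 8 rows; each row shifts and turns the commanded pose from where the row before left it, along the tool's axes as they then stand; what a row does not reach is not made up. A row lasts 1/10 s, in which the tool goes at most 50 mm and 8.59 degrees, less where a joint would pass 70% of its speed; a pose out of reach is approached as far as the arm can. A call is refused whole if a number of a shift passes 0.05 or a number of a turn 8.59, either way. A call with a gripper value outside its range is refused whole. The fingers move at their own pace and stop on an object; FORCE is the grip in N (left out, the last holds). Time passes only in rows, so rows that do not move let the fingers close, or fill a call up. It gives the time, the measured TCP pose, the force, the opening and the grip force at its end, in the units of the state.
- manip.get_obs(): the state, without advancing time (a new reading comes with each control period).
- manip.grab_frame(name): name is "side" or "top" or "wrist"; returns a dict with "img" (384x512x3 uint8, red, green, blue), "depth" (384x512 float32, m along the optical axis (not along the pixel's ray), 0 where there is no reading), "mtx" (3x3 intrinsics, pixels), "origin" and "attitude" of the camera in the world. Camera axes: x right, y down, z forward; pixel columns grow to the right and rows downward; lengths in m; the calibration is good to about 2 mm. A picture is of the moment at which its call begins.
- manip.hand_in(): hands the job in; it is judged then, once.
The state is a dict: "clock": time; "qpos": joint angles; "dq": joint speeds; "joint_torque": joint torques, N m; "tcp_pos": TCP position; "orientation": TCP orientation; "force": force on the tool from outside, world axes, zero at the start; "moment": the same for the moment, N m; "grip_width": opening from 0.0 (shut) to 1.0 (fully open); "finger_force": force on a finger pad.
Only numpy, scipy, OpenCV 4.12 (cv2) and the standard library are available. Lean on these libraries where they do the work, as an engineer would, in place of code of your own. Each camera call takes 0.05 s, during which the arm holds its last target. There are 200 camera calls.

### The job

Press the stop button on the kiln's control box fully down and let it come back up; then tug the kiln lid by its bar handle to learn whether the catch is holding it. Only if it is caught, push the catch's release tab all the way along its slot to free the lid (leave the tab alone if the lid comes up freely). Then raise the lid about halfway to upright (some 45 degrees) and finish still holding it there by the handle, so that a colleague can take out the test tiles; do not disturb the other things on the table.

Things in the scene. Friction and masses are not known exactly. Their poses are not given: they have to be found in the camera images.
- kiln: low bench-top test kiln, fixed: a steel-clad firebrick box 230 (x) x 290 (y) x 85 mm tall under a lid; origin at the centre of its underside on the table; the lid's handle is on its -x side, y along the lid's front edge, z up
- catch_box (a point): grey box 60 (x) x 110 (y) x 70 mm tall against the kiln's front, beside the handle; point at the middle of its top, at kiln x -0.147, y -0.085; axes the kiln's. The lid's 14 mm steel strike drops into it. A hidden bolt inside (joint bolt, not reported) may or may not lie over the strike: this cannot be seen. The bolt stays where it is pushed; once clear it does not catch again
- lid (a joint): lid hinge along kiln y at kiln x 0.115, z 0.085; 0 shut, grows as the handle side rises, stop at 1.4 rad. The lid (230 x 290 x 30 mm, 0.7 to 1.1 kg) has no stay and falls shut when let go; lifting by the handle takes 3 to 6 N. Caught, it has about 0.018 rad of play (5 mm at the handle) and then stops hard; free, it simply rises
- handle (a point): round wooden bar 13 mm thick, 100 mm long along its y, on a thin post at each end; point at the bar's middle, with the lid shut at kiln x -0.167, y 0, z 0.100, level with the lid and 50 mm in front of its front face (open space between, nothing beneath the middle). 282 mm from the hinge axis towards -x and 15 mm above it; frame turns with the lid, shut: the kiln's axes
- tab_top (a point): middle of the top of the upright steel release tab on the catch box: 14 (x) x 10 (y) mm, standing 30 mm out of its slot (top 100 mm above the table); at rest at kiln x -0.152, y -0.115. Axes the kiln's. It is pushed towards kiln +y (towards the handle); the lid's front face is 35 mm from its middle
- release (a joint): travel of the release tab along kiln +y: 0 at rest, 0.024 m at its stop; a spring returns it when let go (1.8 N at rest, 4.4 N at the stop, up to 3 N more while it shifts the bolt). The bolt is clear of the strike once the tab has passed 0.018 m
- control: grey control box, fixed, 120 (x) x 100 (y) x 55 mm tall, origin at the centre of its underside; on one side of the kiln or the other. The stop button is on its top, with a small thin knob and a small lamp that do nothing
- stop_button_top (a point): centre of the top of the round stop button, 28 mm wide, 73 mm above the table when up, in a 44 mm steel collar
- stop_button (a joint): how far the stop button is pressed: 0 up, 0.006 m fully down; a spring of 1.5 N at the top to 5 N fully down returns it
- banding_wheel: loose aluminium turntable (140 mm disc on a foot), 50 mm tall; bystander, on the other side of the kiln from the control box; origin at the centre of its underside
- jug: clay jug 140 mm tall, 116 mm wide, ear handle; bystander; origin at the centre of its underside
- bowl: clay bowl, 120 mm wide, 55 mm tall; bystander; origin at the centre of its underside
- glaze_jar: white lidded jar, 60 mm wide, 85 mm tall; bystander; origin at the centre of its underside
- kiln_post: firebrick post 35 x 35 x 50 mm tall; bystander; origin at the centre of its underside
- brush: wooden brush, 200 mm long, lying along its x axis; bystander
- rib_tool: flat wooden rib 50 x 95 x 8 mm; bystander; origin at the centre of its underside

How it is judged:
On the way, in this order (a step that is already met when the one before it is completed fails the run):
1. the stop button is pressed fully down, with the lid still shut (value of joint stop_button above 0.005 m and value of joint lid below 0.008 rad), for 0.05 s.
2. the button is back up (value of joint stop_button below 0.0015 m), for 0.1 s.
3. the lid is tugged up against its catch, or comes up (value of joint lid above 0.011 rad and value of joint release below 0.004 m), for 0.05 s.
4. the lid is raised (value of joint lid above 0.5 rad), for 0.2 s.
At the end, for the whole second after the job is handed in: The lid is held still between 0.58 and 1.0 rad (33 to 57 degrees) by the gripper's fingers on its handle (over 1 N), with the release tab and the stop button back at rest (value of joint lid between 0.58 and 1 rad and velocity of joint lid between -0.1 and 0.1 rad/s and contact force between the fingers and lid above 1 N and value of joint release below 0.004 m and value of joint stop_button below 0.0015 m); the arm keeps its last pose, push and grip.
It fails at once if the release tab is worked although the bolt was already well clear of the strike (value of joint release between 0.006 and 0.013 m and velocity of joint release above 0.003 m/s and value of joint bolt above 0.017 m).
It fails at once if the lid is opened before the button has come back up (value of joint lid above 0.1 rad and value of joint stop_button above 0.003 m).
It fails at once if another thing on the table is shifted by more than 40 mm (distance of any of banding_wheel, jug, bowl, glaze_jar, kiln_post, brush, rib_tool from where it was at the start of the episode above 0.04 m).
It also fails if it takes over 64 s, if anything falls off the work surface, if the arm or the gripper's body presses on something with over 40 N, if the wrist force passes 120 N, or if a joint passes its speed limit or range.

## Working session

There is one attempt and no reset: what is moved stays moved. The work goes in short steps, Python scripts to look and compute and a shell command to move; the robot and the scene stay as the last step left them, time stands still between calls to the robot, and variables do not carry over. Pictures are saved under pics/ and viewed, at most 10 in all, crops included, and the job is handed in when it is done.

```bash
mkdir -p pics; python3 - <<'E'
from rig import manip
import cv2,numpy as np
for n in ["top","side"]:
    f=manip.grab_frame(n); cv2.imwrite(f"pics/{n}0.png",f["img"][:,:,::-1]); np.savez(f"{n}0.npz",**f)
    print(n,f["mtx"].tolist(),np.round(f["origin"],4),np.round(f["attitude"],4).tolist())
o=manip.get_obs(); print({k:np.round(v,3).tolist() for k,v in o.items()})
E
```

```text
top [[358.2550207594937, 0.0, 254.31991944925178], [0.0, 358.2550207594937, 194.97180373853777], [0.0, 0.0, 1.0]] [ 0.3729 -0.0044  1.0971] [-2.1615, 2.1361, -0.1773]
side [[494.0280902921603, 0.0, 258.552591519874], [0.0, 494.0280902921603, 182.8807541518193], [0.0, 0.0, 1.0]] [ 0.2062 -0.7914  0.8759] [-2.2658, 0.4874, -0.1921]
{'clock': 0.1, 'qpos': [-1.252, 0.435, 0.025, 1.574, -0.012, 1.134, -0.075], 'dq': [-0.001, -0.001, -0.0, -0.001, 0.001, 0.0, -0.001], 'joint_torque': [0.003, -66.912, 0.988, -31.515, -0.06, 0.037, 0.0], 'tcp_pos': [0.256, 0.57, 0.226], 'orientation': [-0.658, -3.072, 0.002], 'force': [0.076, 0.347, -0.177], 'moment': [-0.001, 0.009, -0.015], 'finger_force': 0.0, 'grip_width': 1.001}
```

View pics/top0.png

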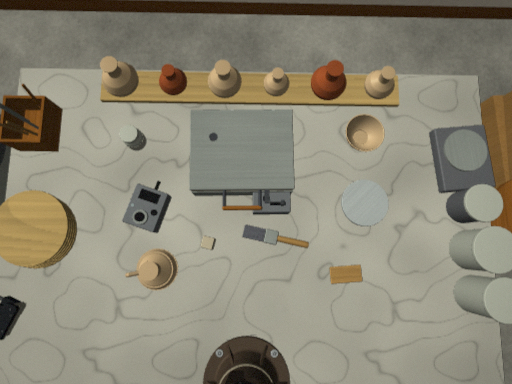

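View pics/side0.png

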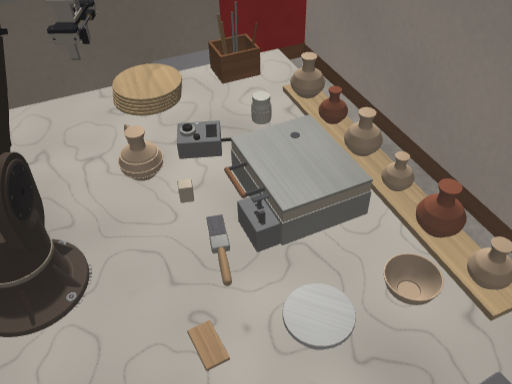

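The top view shows the kiln around (242,150), its handle at (241,207), the catch box at (272,201), and the control box at (147,207) with the button near (140,215). Next I'll zoom in and measure.

```bash
cat > h.py <<'E'
import numpy as np,cv2
from scipy.spatial.transform import Rotation as R
def onplane(f,u,v,z):
    d=R.from_rotvec(f["attitude"]).as_matrix()@np.linalg.solve(f["mtx"],[u,v,1.]); o=f["origin"]
    return o+d*(z-o[2])/d[2]
def cloud(f):
    v,u=np.mgrid[:384,:512]; d=f["depth"]
    p=np.linalg.inv(f["mtx"])@np.stack([u.ravel(),v.ravel(),np.ones(u.size)])*d.ravel()
    return (R.from_rotvec(f["attitude"]).as_matrix()@p).T.reshape(384,512,3)+f["origin"]
E
python3 - <<'E'
from h import *
t=np.load("top0.npz");P=cloud(t);im=t["img"]
a=cv2.resize(im[175:240,115:180],(390,390),interpolation=cv2.INTER_CUBIC)
b=cv2.resize(im[180:245,200:265+35],(600,390),interpolation=cv2.INTER_CUBIC)[:, :400]
s=np.load("side0.npz")["img"]
c=cv2.resize(im[180:220,215:300],(790,372),interpolation=cv2.INTER_CUBIC)
out=np.zeros((600,800,3),np.uint8); out[:200,:200]=cv2.resize(a,(200,200)); 
out[:210,:]=0
out[:215,:215]=cv2.resize(a,(215,215)); out[:215,230:470]=cv2.resize(s[115:165,170:226],(240,215)); out[:215,480:800]=cv2.resize(s[160:250,220:354],(320,215))
out[220:592,:790]=c
cv2.imwrite("pics/crops.png",out[:,:,::-1])
Z=P[...,2]
def rect(m,name):
    c=max(cv2.findContours(m.astype(np.uint8),0,1)[0],key=cv2.contourArea)
    xy=np.array([P[v,u,:2] for u,v in c[:,0]],np.float32); print(name,cv2.minAreaRect(xy),cv2.contourArea(c))
box=np.zeros_like(Z,bool);box[95:198,180:305]=1
rect((abs(Z-.115)<.006)&box,"lid")
box[:]=0;box[175:240,115:180]=1
rect((abs(Z-.055)<.006)&box,"ctl"); print(np.median(Z[(Z>.04)&box]))
box[:]=0;box[188:220,250:300]=1
rect((abs(Z-.07)<.006)&box,"catch")
m=(abs(Z-.1)<.005)&box; print("tab px",np.argwhere(m).tolist()[:40],P[m].mean(0))
box[:]=0;box[200:215,215:262]=1
m=(abs(Z-.104)<.008)&box; q=P[m]; print("handle",len(q),q.min(0),q.max(0),q.mean(0))
print(np.round(P[207,225:262:5],3).tolist())
E
```

```text
lid ((0.6572343111038208, 0.021510049700737), (0.23430515825748444, 0.29421332478523254), 1.2627617120742798) 8112.5
ctl ((0.4935823380947113, 0.3018605411052704), (0.10025844722986221, 0.11986453831195831), 71.57040405273438) 1317.5
0.05427876343479776
catch ((0.5138249397277832, -0.06759795546531677), (0.06097244471311569, 0.1081709936261177), 0.8688479661941528) 498.5
tab px [[189, 250], [189, 258], [189, 259], [189, 260], [189, 261], [189, 264], [189, 265], [189, 267], [189, 268], [190, 258], [190, 259], [190, 261], [190, 264], [190, 265], [190, 266], [190, 267], [190, 268], [191, 258], [191, 259], [191, 260], [191, 261], [191, 266], [191, 267], [191, 268], [191, 269], [192, 258], [192, 260], [192, 261], [192, 265], [192, 266], [192, 267], [192, 268], [192, 269], [193, 258], [193, 259], [193, 260], [193, 261], [193, 265], [193, 266], [193, 267]] [ 0.51423135 -0.04340139  0.10048179]
handle 230 [ 0.48374368 -0.03596452  0.09830793] [0.51075944 0.0730714  0.10988123] [0.49227673 0.01672324 0.10389851]
[[0.49, 0.065, 0.101], [0.489, 0.05, 0.108], [0.49, 0.037, 0.104], [0.49, 0.023, 0.105], [0.49, 0.009, 0.107], [0.49, -0.005, 0.104], [0.49, -0.019, 0.106], [0.49, -0.033, 0.106]]
```

View pics/crops.png

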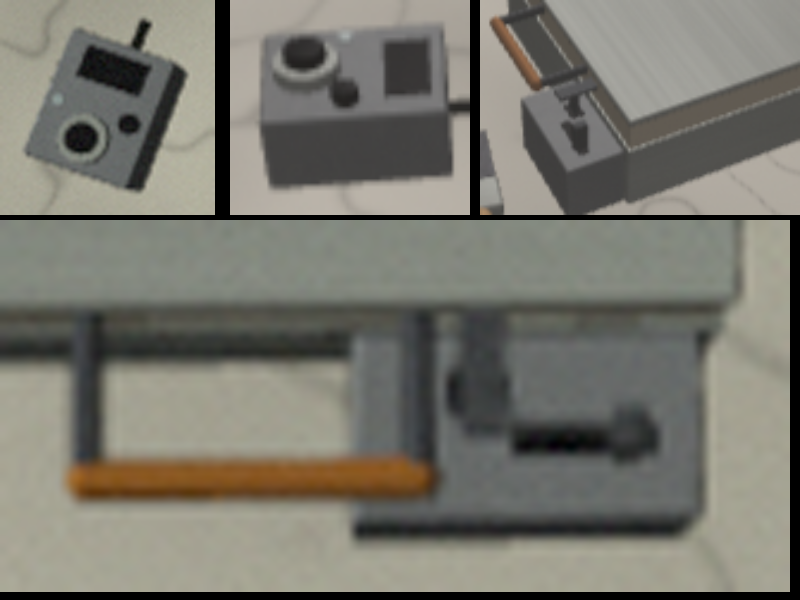

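The crops show the button centre at top-view pixel ≈(140,216.7), the knob at (154,212.5) and the tab at (283,202.6), with the strike at (268,200) beside the handle's right post.

```bash
python3 - <<'E'
from h import *
t=np.load("top0.npz");s=np.load("side0.npz")
p=lambda a:np.round(a,4)
print("btn",p(onplane(t,140.1,216.7,.073)),p(onplane(s,170+(305-230)*56/240,115+50*50/215,.073)))
print("knob",p(onplane(t,154,212.5,.08)))
print("tab",p(onplane(t,283.3,202.6,.1)),p(onplane(s,220+(573-480)*134/320,160+122*90/215,.1)))
P=cloud(t);S=cloud(s)
for C,n in((P,"top"),(S,"side")):
    for nm,c in(("ctl",(.478,.31)),("tab",(.507,-.096))):
        d=np.hypot(C[...,0]-c[0],C[...,1]-c[1]); 
        for lo in ((.062,.08),(.08,.115)):
            m=(d<.03)&(C[...,2]>lo[0])&(C[...,2]<lo[1]); print(n,nm,lo,m.sum(),p(C[m].mean(0)) if m.any() else"",p(C[m].max(0)) if m.any() else "")
# button dark pixels
m=(t["img"].max(2)<60); m[:210]=0;m[224:]=0;m[:,:132]=0;m[:,148:]=0
v,u=np.argwhere(m).mean(0);print(u,v,m.sum(),p(onplane(t,u,v,.073)))
f=cv2.minAreaRect(P[(abs(P[...,2]-.115)<.006)&(P[...,0]>.53)&(abs(P[...,1]-.02)<.16)][:,:2].astype(np.float32));print(f)
E
```

```text
btn [0.4623 0.3079 0.073 ] [0.4648 0.3139 0.073 ]
knob [0.4741 0.2672 0.08  ]
tab [ 0.5045 -0.0986  0.1   ] [ 0.5018 -0.0919  0.1   ]
top ctl (0.062, 0.08) 159 [0.4664 0.3091 0.0702] [0.4854 0.3318 0.0797]
top ctl (0.08, 0.115) 0  
top tab (0.062, 0.08) 286 [ 0.5079 -0.095   0.0691] [ 0.5366 -0.0686  0.0745]
top tab (0.08, 0.115) 21 [ 0.5075 -0.0963  0.0978] [ 0.5151 -0.0922  0.1023]
side ctl (0.062, 0.08) 109 [0.4645 0.3049 0.0721] [0.4951 0.3339 0.0796]
side ctl (0.08, 0.115) 16 [0.4608 0.3077 0.081 ] [0.4708 0.3189 0.0828]
side tab (0.062, 0.08) 388 [ 0.5057 -0.1001  0.0711] [ 0.5364 -0.0671  0.0792]
side tab (0.08, 0.115) 65 [ 0.504  -0.0985  0.0936] [ 0.5123 -0.0879  0.1042]
138.94117647058823 216.16176470588235 68 [0.4638 0.3113 0.073 ]
((0.7208600044250488, 0.023231595754623413), (0.36120474338531494, 0.2944950759410858), 1.4373996257781982)
```

```bash
python3 -m creep '-1 0 0 0 0 0 8.1;-1 0 0 0 0 0 8.1;-1 0 0 0 0 0 8.1;-1 0 0 0 0 0 8.1;-1 0 0 0 0 0 8.1;-1 0 0 0 0 0 8.1;-1 0 0 0 0 0 8.1;-1 0 0 0 0 0 8.1' 20
```

```text
clock: 0.9
tcp_pos: [0.2557, 0.57, 0.2263]
orientation: [2.208, 2.235, -0.001]
force: [0.1, 0.3, 0.2]
grip_width: 0.351
finger_force: 0.0
```

```bash
python3 -m creep '-1 -.0325 .026 0 0 0 0;-1 -.0325 .026 0 0 0 0;-1 -.0325 .026 0 0 0 0;-1 -.0325 .026 0 0 0 0;-1 -.0325 .026 0 0 0 0;-1 -.0325 .026 0 0 0 0;-1 -.0325 .026 0 0 0 0;-1 -.0325 .026 0 0 0 0' && python3 -m creep '-1 0 0 .03 0 0 0;-1 0 0 .03 0 0 0;-1 0 0 .03 0 0 0;-1 0 0 .02 0 0 0;-1 0 0 .02 0 0 0;-1 0 0 .01 0 0 0;-1 0 0 0 0 0 0;-1 0 0 0 0 0 0'
python3 - <<'E'
from rig import manip
import cv2
a=manip.grab_frame("side")["img"][60:210,110:260];b=manip.grab_frame("wrist")["img"]
import numpy as np
o=np.hstack([cv2.resize(a,(384,384)),cv2.resize(b,(400,300)).copy() if 0 else b[:,56:456]]);cv2.imwrite("pics/btn.png",o[:,:,::-1])
E
```

```text
clock: 1.7
tcp_pos: [0.4692, 0.3125, 0.2265]
orientation: [-2.201, -2.241, 0.001]
force: [1.4, 0.5, -0.1]
grip_width: 0.004
finger_force: 0.0
clock: 2.5
tcp_pos: [0.4688, 0.3141, 0.0872]
orientation: [2.202, 2.241, 0.001]
force: [0.3, 0.2, 0.6]
grip_width: 0.002
finger_force: 0.0
```

View pics/btn.png

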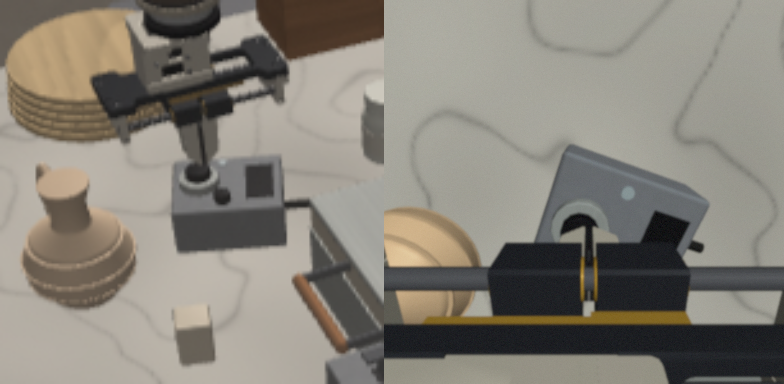

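The finger tips are right over the dark button, slightly offset, so I'll correct that and press.

```bash
python3 -m creep '-1 -.004 -.005 0 0 0 0;-1 0 0 .008 0 0 0;-1 0 0 .006 0 0 0;-1 0 0 .003 0 0 0;-1 0 0 .003 0 0 0;-1 0 0 .001 0 0 0;-1 0 0 0 0 0 0;-1 0 0 0 0 0 0'
```

```text
clock: 3.4
tcp_pos: [0.4639, 0.3101, 0.0701]
orientation: [-2.201, -2.239, -0.004]
force: [-17.2, -11.5, 63.3]
grip_width: 0.006
finger_force: 31.6
```

```bash
python3 - <<'E'
from rig import manip
o=manip.get_obs();print(o["moment"],o["force"],o["qpos"])
E
python3 -m creep '-1 0 0 -.005 0 0 0;-1 0 0 -.02 0 0 0;-1 0 0 -.04 0 0 0;-1 0 0 -.03 0 0 0;-1 -.04 -.04 0 0 0 0;-1 -.04 -.04 0 0 0 0;-1 0 0 0 0 0 0;-1 0 0 0 0 0 0'
python3 - <<'E'
from rig import manip
from h import *
p=lambda a:np.round(a,4)
for n in("top","side","wrist"):
    C=[];f=None
    for i in range(4):
        f=manip.grab_frame(n);C.append(cloud(f))
    C=np.median(C,0); np.savez(n+"1.npz",**f)
    d=np.hypot(C[...,0]-.464,C[...,1]-.31)
    g=f["img"].astype(int).max(2)
    for nm,m in(("dark",(d<.025)&(g<65)),("light",(d<.03)&(g>130))):
        m&=C[...,2]>.05
        if m.any(): print(n,nm,m.sum(),p(np.median(C[m],0)),p(np.percentile(C[m][:,2],[10,50,90])),np.argwhere(m).mean(0))
    a=f["img"]; cv2.imwrite(f"pics/{n}1.png",a[:,:,::-1])
E
```

```text
[-2.54273576  3.90849005  0.0465538 ] [-17.21426643 -11.48087567  63.31076111] [-0.90737582  0.51782579  0.31096812  1.92737168 -0.23268374  0.72878794
 -0.44312752]
clock: 4.2
tcp_pos: [0.3934, 0.2374, 0.1607]
orientation: [-2.201, -2.24, -0.0]
force: [0.3, 0.6, 0.3]
grip_width: 0.004
finger_force: 0.0
top dark 27 [0.467  0.3048 0.076 ] [0.0744 0.076  0.0778] [214.77777778 140.59259259]
top light 19 [0.468  0.2962 0.0665] [0.0651 0.0665 0.1039] [214.47368421 142.52631579]
side dark 58 [0.4615 0.3055 0.0784] [0.0723 0.0784 0.0802] [127.10344828 187.01724138]
side light 39 [0.4621 0.3052 0.0693] [0.0678 0.0693 0.0702] [129.38461538 187.38461538]
wrist dark 752 [0.461  0.3129 0.078 ] [0.0772 0.078  0.0785] [121.08510638 337.98271277]
wrist light 737 [0.4596 0.3184 0.0681] [0.0675 0.0681 0.0686] [117.02985075 335.61872456]
```

View pics/wrist1.png

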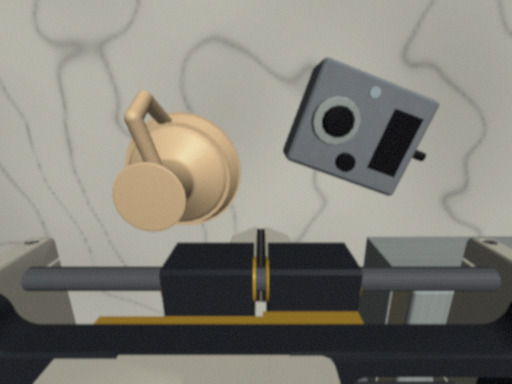

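The wrist view shows the button at (338,121), standing proud inside its collar. The 63 N fits a bottomed button, but I'll check for the spring and hard stop with a gentler second press.

```bash
python3 - <<'E'
from h import *
f=np.load("wrist1.npz")
print(onplane(f,338,121,.074)); C=cloud(f)
print("table z",np.median(C[190:210,320:360,2]),np.median(C[20:50,200:280,2]),"ctl top",np.median(C[100:110,400:405,2]))
E
python3 -m creep '-1 .036 .036 0 0 0 0;-1 .036 .035 0 0 0 0;-1 0 0 .03 0 0 0;-1 0 0 .03 0 0 0;-1 0 0 .02 0 0 0;-1 0 0 .003 0 0 0;-1 0 0 0 0 0 0;-1 0 0 0 0 0 0'

```

```text
[0.46213847 0.31266482 0.074     ]
table z 0.0009649673870160969 0.0011227267010222863 ctl top 0.05606743103571124
clock: 5.6
tcp_pos: [0.4637, 0.3107, 0.0788]
orientation: [2.201, 2.241, 0.002]
force: [0.8, 1.3, -0.1]
grip_width: 0.002
finger_force: 0.0
```

```bash
python3 -m creep '-1 .001 -.001 .003 0 0 0;-1 0 0 0 0 0 0;-1 0 0 0 0 0 0;-1 0 0 0 0 0 0;-1 0 0 0 0 0 0;-1 0 0 0 0 0 0;-1 0 0 0 0 0 0;-1 0 0 0 0 0 0'
python3 -m creep '-1 0 0 .003 0 0 0;-1 0 0 0 0 0 0;-1 0 0 0 0 0 0;-1 0 0 0 0 0 0;-1 0 0 0 0 0 0;-1 0 0 0 0 0 0;-1 0 0 0 0 0 0;-1 0 0 0 0 0 0'
python3 -m creep '-1 0 0 .003 0 0 0;-1 0 0 0 0 0 0;-1 0 0 0 0 0 0;-1 0 0 0 0 0 0;-1 0 0 0 0 0 0;-1 0 0 0 0 0 0;-1 0 0 0 0 0 0;-1 0 0 0 0 0 0'
```

```text
clock: 6.4
tcp_pos: [0.4621, 0.3115, 0.0748]
orientation: [2.201, 2.241, 0.0]
force: [1.1, 1.5, 3.2]
grip_width: 0.004
finger_force: 1.4
clock: 7.2
tcp_pos: [0.4622, 0.3115, 0.0718]
orientation: [2.201, 2.241, 0.0]
force: [1.1, 2.0, 4.9]
grip_width: 0.004
finger_force: 2.3
clock: 8.0
tcp_pos: [0.4623, 0.3115, 0.0708]
orientation: [-2.201, -2.24, -0.002]
force: [-6.7, -2.6, 30.7]
grip_width: 0.004
finger_force: 15.6
```

The second press shows spring force and then a hard stop, so the press is confirmed. Now over to the handle.

```bash
python3 -m creep '-1 0 0 -.03 0 0 0;-1 0 0 -.05 0 0 0;-1 0 0 -.03 0 0 0;-.05 -.04 .004 0 0 0 0;-.05 -.05 .005 0 0 0 0;-.05 -.05 .005 0 0 0 0;-.05 -.05 .004 0 0 0 0;-.05 -.05 .003 0 0 0 0' && python3 -m creep '-.05 -.04 .002 0 0 0 0;-.05 -.014 0 0 0 0 0;-.05 0 0 0 0 0 0;-.05 0 0 0 0 0 0;-.05 0 0 0 0 0 0;-.05 0 0 0 0 0 0;-.05 0 0 0 0 0 0;-.05 0 0 0 0 0 0'
python3 - <<'E'
from rig import manip
from h import *
f=manip.grab_frame("wrist");cv2.imwrite("pics/w2.png",f["img"][:,:,::-1]);C=cloud(f)
np.savez("w2.npz",**f)
hsv=cv2.cvtColor(f["img"],cv2.COLOR_RGB2HSV);m=(hsv[...,0]<22)&(hsv[...,1]>110)&(abs(C[...,2]-.1)<.015)&(abs(C[...,0]-.49)<.03)
q=C[m];print(len(q),q.min(0),q.max(0),np.median(q,0))
g=C[...,2];mt=(abs(C[...,0]-.506)<.02)&(abs(C[...,1]+.097)<.02)&(g>.09);print("tab",mt.sum(),C[mt].mean(0) if mt.any() else 0)
E
```

```text
clock: 8.8
tcp_pos: [0.486, 0.0703, 0.1781]
orientation: [-2.2, -2.241, 0.003]
force: [1.6, -0.9, -0.1]
grip_width: 0.389
finger_force: 0.0
clock: 9.6
tcp_pos: [0.4902, 0.0192, 0.1787]
orientation: [-2.2, -2.242, 0.0]
force: [0.1, 0.4, 0.0]
grip_width: 0.477
finger_force: 0.0
1327 [ 0.48182761 -0.03526327  0.10274798] [0.49446907 0.07383671 0.1097886 ] [0.48808138 0.02419894 0.10670019]
tab 173 [ 0.50559071 -0.09371988  0.09804525]
```

View pics/w2.png

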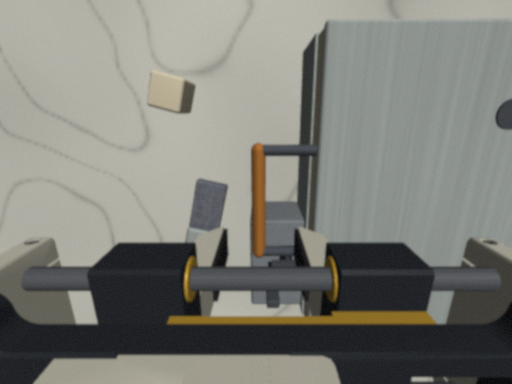

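The bar is between the open fingers, at about (258,150) to (258,255), with its centre near x 0.489. Descending to grip it.

```bash
python3 -m creep '-.05 0 -.001 .03 0 0 0;-.05 0 0 .03 0 0 0;-.05 0 0 .02 0 0 0;-.05 0 0 .014 0 0 0;-.05 0 0 0 0 0 0;-1 0 0 0 0 0 0;-1 0 0 0 0 0 0;-1 0 0 0 0 0 0' 20 && python3 -m creep '-1 0 0 0 0 0 0;-1 0 0 0 0 0 0;-1 0 0 -.002 0 0 0;-1 0 0 -.002 0 0 0;-1 0 0 0 0 0 0;-1 0 0 0 0 0 0;-1 0 0 0 0 0 0;-1 0 0 0 0 0 0' 20
```

```text
clock: 10.45
tcp_pos: [0.4899, 0.0187, 0.0856]
orientation: [2.201, 2.241, 0.002]
force: [0.8, -0.5, 0.7]
grip_width: 0.264
finger_force: 0.0
clock: 11.25
tcp_pos: [0.4884, 0.0186, 0.0884]
orientation: [-2.2, -2.24, 0.002]
force: [-5.4, 0.7, -2.0]
grip_width: 0.13
finger_force: 20.0
```

```bash
python3 -m creep '-1 0 0 -.001 0 0 0;-1 0 0 -.001 0 0 0;-1 0 0 0 0 0 0;-1 0 0 0 0 0 0;-1 0 0 0 0 0 0;-1 0 0 0 0 0 0;-1 0 0 0 0 0 0;-1 0 0 0 0 0 0'; python3 -m creep '-1 0 0 -.001 0 0 0;-1 0 0 -.001 0 0 0;-1 0 0 0 0 0 0;-1 0 0 0 0 0 0;-1 0 0 0 0 0 0;-1 0 0 0 0 0 0;-1 0 0 0 0 0 0;-1 0 0 0 0 0 0'
```

```text
clock: 12.05
tcp_pos: [0.4885, 0.0186, 0.0903]
orientation: [-2.201, -2.241, 0.002]
force: [-5.0, 1.5, -5.9]
grip_width: 0.134
finger_force: 20.0
clock: 12.85
tcp_pos: [0.4886, 0.0186, 0.0918]
orientation: [-2.201, -2.241, 0.002]
force: [-0.1, 1.0, -27.3]
grip_width: 0.132
finger_force: 20.0
```

The force jumped to 27 N after about 6 mm of travel, so the lid is caught. I'll set it down, let go and go to the tab.

```bash
python3 -m creep '-1 0 0 .004 0 0 0;-1 0 0 .004 0 0 0;-.05 0 0 0 0 0 0;-.05 0 0 0 0 0 0;-.05 0 0 0 0 0 0;-.05 0 0 0 0 0 0;-.05 0 0 -.03 0 0 0;-.05 0 0 -.04 0 0 0' && python3 -m creep '-1 -.02 .002 -.03 0 0 0;-1 -.04 .004 0 0 0 0;-1 -.04 .004 0 0 0 0;-1 -.04 .002 0 0 0 0;-1 -.009 0 0 0 0 0;-1 0 0 0 0 0 0;-1 0 0 0 0 0 0;-1 0 0 0 0 0 0'
python3 - <<'E'
from rig import manip
from h import *
f=manip.grab_frame("wrist");t=manip.grab_frame("top")
cv2.imwrite("pics/w3.png",np.hstack([f["img"][150:384,130:430],cv2.resize(t["img"][160:240,220:320],(300,234))])[:,:,::-1])
C=cloud(f);m=(abs(C[...,0]-.506)<.02)&(abs(C[...,1]+.097)<.02)&(C[...,2]>.09)&(C[...,2]<.12);print(m.sum(),C[m].mean(0),C[m].min(0),C[m].max(0))
E
```

```text
clock: 13.65
tcp_pos: [0.4886, 0.0183, 0.1546]
orientation: [-2.201, -2.24, 0.004]
force: [0.5, 0.6, -0.0]
grip_width: 0.473
finger_force: 0.0
clock: 14.45
tcp_pos: [0.5042, -0.1284, 0.1846]
orientation: [-2.198, -2.244, -0.001]
force: [-0.7, -0.3, 0.2]
grip_width: 0.003
finger_force: 0.0
172 [ 0.50566051 -0.09548597  0.10014662] [ 0.49918833 -0.10086077  0.09124887] [ 0.51248226 -0.09110209  0.10269857]
```

View pics/w3.png

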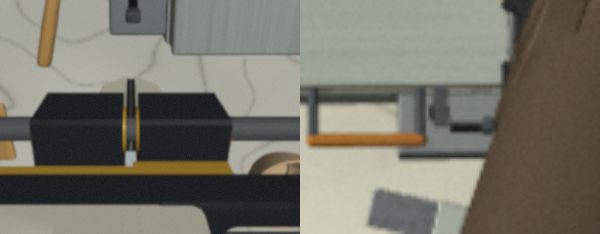

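The tab is visible at about (131,14), directly ahead of the shut fingers. Descending beside it.

```bash
python3 -m creep '-1 0 0 .03 0 0 0;-1 0 0 .03 0 0 0;-1 0 0 .03 0 0 0;-1 0 0 .013 0 0 0;-1 0 .001 0 0 0 0;-1 .008 0 0 0 0 0;-1 .005 0 0 0 0 0;-1 0 0 0 0 0 0' && python3 -m creep '-1 .004 0 0 0 0 0;-1 .004 0 0 0 0 0;-1 .004 0 0 0 0 0;-1 .004 0 0 0 0 0;-1 .004 0 0 0 0 0;-1 0 0 0 0 0 0;-1 0 0 0 0 0 0;-1 0 0 0 0 0 0'
```

```text
clock: 15.35
tcp_pos: [0.5055, -0.1158, 0.0828]
orientation: [2.199, 2.243, 0.003]
force: [-0.0, 0.2, 0.3]
grip_width: 0.005
finger_force: 0.0
clock: 16.15
tcp_pos: [0.5045, -0.0972, 0.0817]
orientation: [2.201, 2.241, 0.0]
force: [1.5, -3.1, 2.2]
grip_width: 0.006
finger_force: 1.7
```

Spring force is felt. I'll keep going to the stop.

```bash
python3 -m creep '-1 .004 0 0 0 0 0;-1 .003 0 0 0 0 0;-1 0 0 0 0 0 0;-1 0 0 0 0 0 0;-1 0 0 0 0 0 0;-1 0 0 0 0 0 0;-1 0 0 0 0 0 0;-1 0 0 0 0 0 0';python3 -m creep '-1 .003 0 0 0 0 0;-1 .002 0 0 0 0 0;-1 0 0 0 0 0 0;-1 0 0 0 0 0 0;-1 0 0 0 0 0 0;-1 0 0 0 0 0 0;-1 0 0 0 0 0 0;-1 0 0 0 0 0 0'
```

```text
clock: 16.95
tcp_pos: [0.5043, -0.0903, 0.0817]
orientation: [2.201, 2.241, 0.0]
force: [1.3, -4.2, 1.9]
grip_width: 0.007
finger_force: 2.1
clock: 17.75
tcp_pos: [0.5043, -0.0873, 0.0818]
orientation: [2.202, 2.238, -0.002]
force: [1.6, -11.2, -0.9]
grip_width: 0.005
finger_force: 5.5
```

11 N means it's at the stop. Backing off and returning to the handle.

```bash
python3 -m creep '-1 -.01 0 0 0 0 0;-1 -.02 0 0 0 0 0;-1 -.005 0 -.02 0 0 0;-1 0 0 -.04 0 0 0;-1 0 0 -.04 0 0 0;-.05 .04 -.003 0 0 0 0;-.05 .04 -.004 0 0 0 0;-.05 .04 -.004 0 0 0 0' && python3 -m creep '-.05 .021 -.002 0 0 0 0;-.05 0 0 0 0 0 0;-.05 0 0 0 0 0 0;-.05 0 0 0 0 0 0;-.05 0 0 0 0 0 0;-.05 0 0 0 0 0 0;-.05 0 0 0 0 0 0;-.05 0 0 0 0 0 0'
```

```text
clock: 18.55
tcp_pos: [0.4904, 0.0017, 0.1816]
orientation: [-2.2, -2.24, 0.0]
force: [1.4, 0.7, 0.3]
grip_width: 0.218
finger_force: 0.0
clock: 19.35
tcp_pos: [0.4892, 0.0203, 0.1817]
orientation: [-2.202, -2.241, 0.0]
force: [0.2, 0.8, 0.6]
grip_width: 0.477
finger_force: 0.0
```

```bash
python3 -m creep '-.05 -.001 0 .03 0 0 0;-.05 0 0 .03 0 0 0;-.05 0 0 .02 0 0 0;-.05 0 0 .017 0 0 0;-.05 0 0 0 0 0 0;-1 0 0 0 0 0 0;-1 0 0 0 0 0 0;-1 0 0 0 0 0 0' 20 && python3 -m creep '-1 0 0 0 0 0 0;-1 0 0 0 0 0 0;-1 0 0 -.003 0 0 0;-1 0 0 -.003 0 0 0;-1 0 0 -.004 0 0 0;-1 0 0 0 0 0 0;-1 0 0 0 0 0 0;-1 0 0 0 0 0 0' 25
```

```text
clock: 20.15
tcp_pos: [0.4899, 0.0197, 0.0857]
orientation: [2.201, 2.241, 0.002]
force: [0.0, 0.9, 0.0]
grip_width: 0.264
finger_force: 0.0
clock: 20.95
tcp_pos: [0.4888, 0.0196, 0.0945]
orientation: [-2.201, -2.241, 0.001]
force: [-3.7, 1.5, -3.0]
grip_width: 0.133
finger_force: 25.0
```

The lid is free, so I'll raise it along its arc.

```bash
python3 -m creep '-1 0 .002 -.012 0 0 0;-1 0 .003 -.020 0 0 0;-1 0 .004 -.015 0 0 0;-1 0 .004 -.015 0 0 0;-1 0 .005 -.015 0 0 0;-1 0 .006 -.014 0 0 0;-1 0 0 0 0 0 0;-1 0 0 0 0 0 0' 25
```

```text
clock: 21.75
tcp_pos: [0.5114, 0.0201, 0.1855]
orientation: [-2.2, -2.239, 0.003]
force: [-8.3, 1.7, 1.4]
grip_width: 0.133
finger_force: 25.0
```

```bash
python3 -m creep '-1 0 .005 -.014 0 0 0;-1 0 .006 -.014 0 0 0;-1 0 .007 -.014 0 0 0;-1 0 .008 -.013 0 0 0;-1 0 .009 -.013 0 0 0;-1 0 .009 -.012 0 0 0;-1 0 0 0 0 0 0;-1 0 0 0 0 0 0' 25
```

```text
clock: 22.55
tcp_pos: [0.562, 0.0213, 0.2658]
orientation: [2.196, 2.237, 0.009]
force: [20.0, 1.4, -20.9]
grip_width: 0.131
finger_force: 25.0
```

θ is about 0.71 rad. The bar is stretched slightly outward, so I'll relax it toward the hinge.

```bash
python3 -m creep '-1 0 .002 .001 0 0 0;-1 0 .001 .001 0 0 0;-1 0 0 0 0 0 0;-1 0 0 0 0 0 0;-1 0 0 0 0 0 0;-1 0 0 0 0 0 0;-1 0 0 0 0 0 0;-1 0 0 0 0 0 0' 30
python3 - <<'E'
from rig import manip
from h import *
s=manip.grab_frame("side");cv2.imwrite("pics/s4.png",s["img"][:,:,::-1])
C=cloud(s);m=(C[...,1]>-.11)&(C[...,1]<-.02)&(C[...,0]>.62)&(C[...,0]<.78)&(C[...,2]>.13)&(C[...,2]<.3)
q=C[m];print(len(q),np.polyfit(q[:,0],q[:,2],1),np.arctan(np.polyfit(q[:,0],q[:,2],1)[0]))
E
```

```text
clock: 23.35
tcp_pos: [0.5605, 0.0212, 0.2638]
orientation: [2.201, 2.242, 0.001]
force: [1.4, 3.9, -3.5]
grip_width: 0.129
finger_force: 30.0
687 [-0.81047444  0.75124842] -0.681095243294452
```

View pics/s4.png

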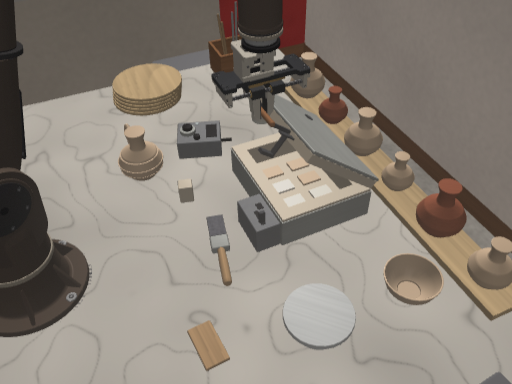

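The side view shows the lid open at about 0.68 rad, held at the handle (268,117). The tab and button are back at rest and the other things haven't been disturbed. Handing in.

```bash
python3 -c "
from rig import manip
print(manip.hand_in())"
```

```text
the job is handed in; nothing more can be done
None
```

I pressed the stop button fully down and it came back up; the tug showed the lid was caught, so I freed it with the release tab, and I handed in still holding the lid by its handle at about 0.68 rad (39°), though no verdict came back.

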